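# Load a battery cell through the sprung flap of a test chamber

## Task

Load the tall cell into the test chamber: pick it up, hold it upright and push it down through the sprung flap, keeping hold of it until it stands on the chamber floor (do not drop it in), then let go so that the cell alone keeps the flap open. Leave the short cell where it stands.

Things in the scene. Friction and masses are not known exactly. Their poses are not given: they have to be found in the camera images.
- tall_cell: The taller of two rectangular silver aluminium battery cells that stand upright on the bench, terminals up: 26 mm thick (its x) by 64 mm wide (its y) by 150 mm tall, about 0.45 kg, with two 4 mm terminal studs on the top 20 mm either side of the middle. Origin: centre of its underside; z up. Alike when turned half round. Grasp it across the 26 mm thickness, close to the top (about 15 mm below it): when loaded it stands 45 mm proud of the chamber's top.
- short_cell: The shorter cell, same 26 mm by 64 mm footprint (x by y) but 95 mm tall, a bystander standing upright near the tall cell, at least 100 mm away centre to centre; the two may be either way round. Origin: centre of its underside.
- chamber: Test chamber: fixed grey box 100 mm (its x) by 120 mm (its y) by 125 mm high with a black gasket round a rectangular mouth in the top. The mouth is 44 mm (along x) by 84 mm (along y), centred on the box; a dark steel flap lies shut 10 mm below the top. Inner floor 20 mm above the bench. Origin: on the bench straight below the centre of the mouth; z up. The cell goes in with its thickness along the chamber's x (either way round).
- flap (a joint): Angle of the steel flap (rad) that shuts the mouth: 0 shut (level), grows as it swings down into the chamber to at most 1.5. It is 55 mm long, hinged along y under the top plate 30 mm to the +x side of the mouth's centre. A light spring shuts it (0.04 N m when shut, 0.07 N m wide open): a cell lowered on the middle of it needs about 2 to 4 N to push through, and a loaded cell keeps it at about 1.0 to 1.4.
There are look-alikes about, which are no part of the job. What is shaped like the tall_cell but black or red is not meant.

How it is judged:
On the way:
1. the tall cell, still held by the fingers, has pushed the flap open and is going down through the mouth (value of joint flap above 0.5 rad and horizontal distance between tall_cell and chamber below 0.03 m and z of tall_cell in the frame of chamber between 0.035 and 0.1 m and contact force between the fingers and tall_cell above 1 N), for 0.1 s.
At the end, for the whole second after the job is handed in: The tall cell stands at rest on the chamber floor (its underside within 8 mm of the floor, within 30 mm of the mouth's centre line, within 15 degrees of upright, terminals up), it alone holds the flap open by more than 0.7 rad, and the short cell is within 25 mm of where it began (horizontal distance between tall_cell and chamber below 0.03 m and z of tall_cell in the frame of chamber below 0.028 m and angle between tall_cell's own z axis and vertical below 0.27 rad and value of joint flap above 0.7 rad and linear speed of tall_cell below 0.03 m/s and distance of short_cell from where it was at the start of the episode below 0.025 m); the robot touches nothing.
It fails at once if the tall cell is dropped into the chamber (faster than 0.5 m/s within the mouth) (horizontal distance between tall_cell and chamber below 0.04 m and z of tall_cell in the frame of chamber below 0.12 m and linear speed of tall_cell above 0.5 m/s).
It fails at once if the short cell is moved by more than 25 mm (distance of short_cell from where it was at the start of the episode above 0.025 m).
It also fails if it takes over 38 s, if anything falls off the work surface, if the arm or the gripper's body presses on something with over 40 N, if the wrist force passes 120 N, or if a joint passes its speed limit or range.

## Robot

A 7-joint arm with a two-finger parallel gripper is mounted at the origin on the work surface. World frame = base frame: x ahead of the robot, y to its left, z up, the work surface at z = 0. Lengths are in m, angles in rad, forces in N, time in s.
With the tool pointing down it reaches from about 0.4 to 0.875 m from the base axis. Payload 6.5 kg.
Tool frame: the origin (TCP) lies on the centre line of the jaws, within the pads' length; the fingertips stand 14 mm ahead of it and the grasp point (between the pads) lies 5 mm behind it (r.tcp_to_tips is the distance from the TCP to the fingertips, in m); z points along the fingers, y is the line along which they close (so a half turn about z gives the same grasp; the last joint's range is limited). The gripper opens to 88 mm and grips with 3 to 60 N. Pads are 18 mm wide; open, the fingers measure 123 mm over their backs; the gripper's body (75 mm by 187 mm) begins 45 mm behind the grasp point.
Start: joints at [1.183, 0.536, -0.004, 1.538, 0.003, 1.067, -0.071], TCP at [0.206, -0.617, 0.253] pointing down, gripper open.
Joint ranges: [-2.7, 2.7], [-0.37, 2.16], [-1.27, 1.26], [0.24, 2.4], [-1.31, 4.45], [0.19, 1.91], [-2.76, 2.76]. Speed limits (rad/s): [2.39, 2.39, 3.14, 3.14, 3.14, 3.14, 3.14].

## Interface

Orientations are given as a unit quaternion [w, x, y, z].
In Python, from rig import telemetry, snapshot, r, boxes_of gives the robot as it stands.
- The arm moves only by the tool move_arm, never from a script. Its argument "plan" is a list of rows, each a list of 7 numbers: the opening, from 0 (shut) to 1 (fully open), then the shift along the tool's x, y, z as a fraction of full scale, then the turn, a rotation vector about the tool's x, y, z as a fraction of full scale. In form: [[fingers, tx, ty, tz, ax, ay, az], ...]. A call has 1 to 8 rows; each row shifts and turns the commanded pose from where the row before left it, along the tool's axes as they then stand; what a row does not reach is not made up. Full scale, the value 1, is 40 mm for a shift and pi rad for a turn. A row lasts 1/8 s, in which the tool goes at most 62.5 mm and 10.7 degrees, less where a joint would pass 70% of its speed; a pose out of reach is approached as far as the arm can. A call with a number of a shift or a turn outside -1 to 1 is refused whole. A call with a gripper value outside its range is refused whole. The fingers move at their own pace and stop on an object; "grip_force" is the grip in N (left out, the last holds). Time passes only in rows, so rows that do not move let the fingers close. It gives the time, the measured TCP pose, the force, the opening and the grip force at its end, in the units of the state.
- telemetry.get_obs(): the state, without advancing time (a new reading comes with each control period).
- snapshot(name): name is "side" or "top"; returns a dict with "color" (480x640x3 uint8, blue, green, red), "depth" (480x640 float32, m along the optical axis (not along the pixel's ray), 0 where there is no reading), "fx", "fy", "cx", "cy" (pixels), "world_from_camera" (4x4, takes a point from camera to world coordinates). Camera axes: x right, y down, z forward; pixel columns grow to the right and rows downward; lengths in m; the calibration is good to about 2 mm. A picture is of the moment at which its call begins.
- r.finish_job(): hands the job in; it is judged then, once.
Trained networks look in the newest picture that a camera, given by its name, has taken for a name from the list of things; names that differ only in an ending like _2 or _b are one class to them, and where a whole thing is asked for, a point or a joint stands for the part that bears it (a point fixed in the world has none). Each returns a list of dicts, best first, with "score" (0 to 1); they miss things now and then, are a little off and sometimes report something else, mostly with a low value. They report only what shows in the picture. A call takes as long as a camera call. They do not tell look-alikes from the thing itself.
- boxes_of(name, camera): "position" ([column, row] in pixels, amid what is visible of it).
The state is a dict: "t": time; "q": joint angles; "qd": joint speeds; "joint_efforts": joint torques, N m; "tool_pos": TCP position; "tool_rot": TCP orientation; "contact_force": force on the tool from outside, world axes, zero at the start; "moment": the same for the moment, N m; "finger_gap": finger opening in m; "gripper_force": force on a finger pad.
Only numpy, scipy, OpenCV 4.12 (cv2) and the standard library are available. Lean on these libraries where they do the work, as an engineer would, in place of code of your own. Each camera call takes 0.05 s, during which the arm holds its last target. There are 200 camera calls.

## Working session

There is one attempt and no reset: what is moved stays moved. The work goes in short steps, Python scripts to look and compute and a tool call to move; the robot and the scene stay as the last step left them, time stands still between calls to the robot, and variables do not carry over. Pictures are saved under pics/ and viewed, at most 10 in all, crops included, and the job is handed in when it is done.

Besides the shell and the picture viewer there is one more tool, called after "Call:" as name(argument=value, ...), one argument or row to a line, values as JSON. move_arm: Moves the arm, as the interface text tells. Its arguments: {"type":"object","properties":{"plan":{"type":"array","items":{"type":"array","items":{"type":"number","minimum":-1,"maximum":1}}},"grip_force":{"type":"number"}},"required":["plan"]}

```bash
mkdir -p pics; python3 - <<'E'
from rig import telemetry, snapshot, r, boxes_of
import cv2,numpy as np
for c in("top","side"):
    s=snapshot(c); cv2.imwrite(f"pics/{c}0.png",s["color"]); np.savez(f"{c}0.npz",**s)
    for n in("tall_cell","short_cell","chamber","flap"):
        print(c,n,[(np.round(b["position"]).tolist(),round(b["score"],2)) for b in boxes_of(n,c)])
o=telemetry.get_obs();print(o["t"],o["tool_pos"],o["tool_rot"],o["finger_gap"])
E
```

```text
top tall_cell [([280.0, 181.0], 0.7), ([172.0, 285.0], 0.66), ([235.0, 250.0], 0.65), ([190.0, 242.0], 0.58), ([276.0, 288.0], 0.57)]
top short_cell [([328.0, 248.0], 0.56)]
top chamber [([476.0, 221.0], 0.82)]
top flap [([484.0, 218.0], 0.88)]
side tall_cell [([242.0, 214.0], 0.86), ([360.0, 183.0], 0.82), ([272.0, 176.0], 0.66), ([269.0, 127.0], 0.61), ([226.0, 144.0], 0.61)]
side short_cell [([303.0, 253.0], 0.93)]
side chamber [([412.0, 391.0], 0.96)]
side flap [([417.0, 371.0], 0.73)]
0.5 [ 0.20554175 -0.61661557  0.25266849] [-3.87370042e-05  9.87085593e-01  1.60193729e-01 -2.32564185e-05] 0.08844731704978975
```

View pics/top0.png

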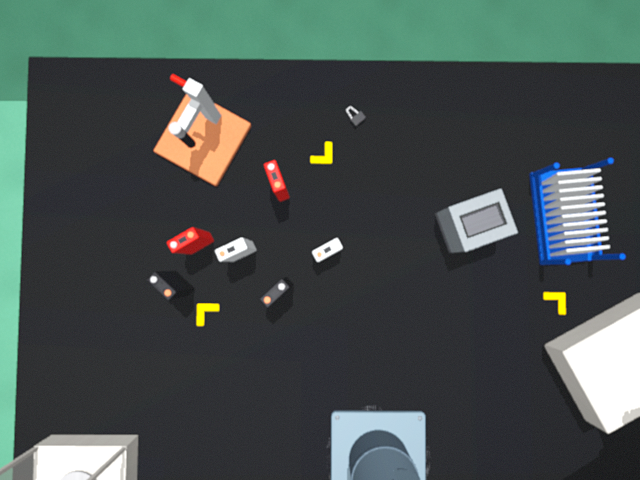

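View pics/side0.png

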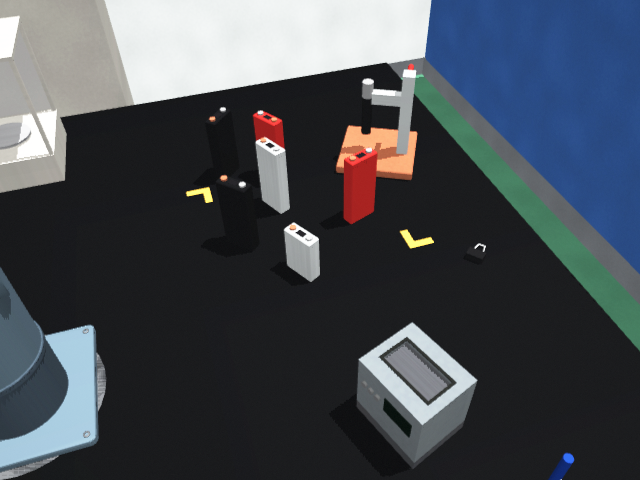

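Top view: the silver cells are at (235,250) (tall, its side shows) and (328,248) (short). The look-alikes are red at (190,240) and (276,181), and black at (162,286) and (276,292). The chamber is at (476,221). In the side view, the silver cells are at (272,176) (tall) and (303,253) (short). The tall silver one at top (235,250) / side (272,176) fits the description, so I'll measure it and confirm in a crop.

```bash
cat > h.py <<'E'
import numpy as np,cv2
def cloud(s):
    d=s["depth"];v,u=np.mgrid[:480,:640]
    P=np.stack([(u-s["cx"])/s["fx"]*d,(v-s["cy"])/s["fy"]*d,d],-1)
    T=s["world_from_camera"];return P@T[:3,:3].T+T[:3,3]
def rect(W,m):
    p=W[m];c,sz,a=cv2.minAreaRect((p[:,:2]*1000).astype(np.float32))
    if sz[0]<sz[1]: sz=sz[::-1];a-=90
    return f"n{len(p)} c{np.round(c,1)} size{np.round(sz,1)} longaxis{(a+90)%180-90:.1f} z{np.median(p[:,2])*1000:.0f} mean{np.round(p.mean(0)*1000,1)}"
E
python3 - <<'E'
import numpy as np,cv2
from h import *
for c,L in(("top",dict(tall=(235,250),short=(328,248),red=(190,240),red2=(276,181),blk=(162,286),blk2=(276,292),ch=(476,221))),("side",dict(tall=(272,150),short=(303,235),ch=(412,371)))):
    s=dict(np.load(c+"0.npz"));W=cloud(s);v,u=np.mgrid[:480,:640]
    print(c,s["world_from_camera"][:3,3].round(3), s["fx"])
    for n,(a,b) in L.items():
        R=62 if n=="ch" else 30
        w=(abs(u-a)<R)&(abs(v-b)<R)&(s["depth"]>0)
        z0={"tall":.15,"short":.095,"ch":.125}.get(n,.15)
        m=w&(abs(W[...,2]-z0)<.008)
        k,lab=cv2.connectedComponents(m.astype(np.uint8))
        l=np.bincount(lab[m]).argmax() if m.any() else 0
        if l: print(n,rect(W,lab==l))
        if n=="ch":
            m2=w&(abs(W[...,2]-.115)<.004)
            k,lab,st,_=cv2.connectedComponentsWithStats(m2.astype(np.uint8))
            l=1+st[1:,4].argmax();print(" flap",rect(W,lab==l))
s=np.load("top0.npz")["color"][200:310,140:360];t=np.load("side0.npz")["color"][95:290,190:390]
cv2.imwrite("pics/crop.png",np.hstack([cv2.resize(s,(440,220)),cv2.resize(t,(226,220))]))
E
```

```text
top [0.45  0.143 1.148] 482.1774912197987
tall n393 c[482.8 322.9] size[63.6 26.3] longaxis-64.5 z150 mean[482.5 322.4 149.8]
short n341 c[485.  122.9] size[63.7 25.8] longaxis-61.0 z95 mean[485.  122.7  94.9]
red n393 c[501.9 423.6] size[64.6 27. ] longaxis-58.2 z150 mean[501.6 422.6 149.9]
red2 n381 c[636.3 235.2] size[64.6 25.9] longaxis20.5 z150 mean[635.6 234.9 150. ]
blk n404 c[406.3 465. ] size[65.2 26.7] longaxis47.4 z149 mean[406.6 464.2 149.6]
blk2 n391 c[393.2 232. ] size[64.1 25.8] longaxis-46.7 z150 mean[393.4 231.6 149.7]
ch n2154 c[ 550.3 -208.5] size[121.9 100. ] longaxis-70.0 z124 mean[ 550.2 -208.1  124. ]
 flap n715 c[ 551.2 -211.4] size[82.8 44.2] longaxis-70.1 z116 mean[ 551.1 -210.9  116.1]
side [ 0.319 -0.56   0.756] 552.0244727082991
tall n320 c[481.  321.8] size[64.3 27.9] longaxis-64.9 z149 mean[480.2 317.6 148.6]
short n436 c[482.9 122.4] size[65.7 26.5] longaxis-59.5 z94 mean[482.5 118.8  93.7]
ch n4652 c[ 548.3 -208.2] size[121.5 102.2] longaxis-70.3 z124 mean[ 546.6 -213.6  123.8]
 flap n1663 c[ 550.9 -204.7] size[83.8 42.1] longaxis-70.2 z116 mean[ 551.2 -206.1  115.5]
```

View pics/crop.png

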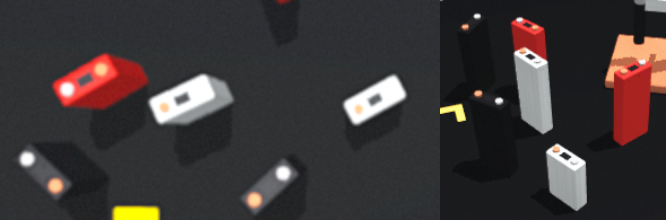

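The crop confirms it: the silver cell at top (235,250), beside the red one, is the tall one (top at z = 150 mm). It is at (482, 322) mm with its long axis at -64.6°. The chamber is at (550, -208) mm with its axis at -70°.

```bash
cat > plan.py <<'E'
import numpy as np,sys,json
from rig import telemetry
def obs():
    o=telemetry.get_obs();w,x,y,z=o["tool_rot"]
    a=np.degrees(np.arctan2(2*(x*y+w*z),1-2*(y*y+z*z)))
    return o,np.array(o["tool_pos"])*1000,a
def plan(p,a,wps,grip):
    """wps: (x,y,z mm, angle of tool x deg, rows). Prints rows."""
    p=np.array(p,float);out=[]
    for x,y,z,b,n in wps:
        t=np.array([x,y,z])
        for i in range(n,0,-1):
            d=(t-p)/i;c,s=np.cos(np.radians(a)),np.sin(np.radians(a))
            R=np.array([[c,s,0],[s,-c,0],[0,0,-1]])
            f=np.round(R.T@d/40,2);f=np.clip(f,-1,1);az=round(-(b-a)/i/180,3)
            p=p+R@f*40;a-=az*180;out.append([grip,*f.tolist(),0,0,az])
    for i in range(0,len(out),8):print(json.dumps(out[i:i+8]))
    print(p.round(1),round(a,1))
E
python3 - <<'E'
from plan import *
o,p,a=obs();print(p,a)
plan(p,a,[(540,-200,260,66,14),(482,322,260,115.4,14)],.7)
E
```

```text
[ 205.54174801 -616.61556978  252.66849421] 18.436282317189807
[[0.7, 0.8, -0.52, -0.01, 0, 0, -0.019], [0.7, 0.83, -0.47, -0.01, 0, 0, -0.019], [0.7, 0.86, -0.42, -0.01, 0, 0, -0.019], [0.7, 0.88, -0.37, -0.01, 0, 0, -0.019], [0.7, 0.9, -0.31, -0.01, 0, 0, -0.019], [0.7, 0.92, -0.26, -0.01, 0, 0, -0.019], [0.7, 0.93, -0.2, -0.02, 0, 0, -0.019], [0.7, 0.94, -0.15, -0.01, 0, 0, -0.019]]
[[0.7, 0.95, -0.09, -0.02, 0, 0, -0.019], [0.7, 0.95, -0.03, -0.01, 0, 0, -0.019], [0.7, 0.95, 0.03, -0.02, 0, 0, -0.019], [0.7, 0.95, 0.08, -0.01, 0, 0, -0.018], [0.7, 0.95, 0.13, -0.02, 0, 0, -0.019], [0.7, 0.94, 0.2, -0.01, 0, 0, -0.018], [0.7, 0.81, -0.47, -0.0, 0, 0, -0.02], [0.7, 0.84, -0.42, -0.0, 0, 0, -0.02]]
[[0.7, 0.86, -0.37, -0.0, 0, 0, -0.02], [0.7, 0.88, -0.32, -0.0, 0, 0, -0.02], [0.7, 0.9, -0.26, -0.0, 0, 0, -0.019], [0.7, 0.92, -0.2, -0.0, 0, 0, -0.02], [0.7, 0.93, -0.15, -0.0, 0, 0, -0.019], [0.7, 0.93, -0.09, -0.0, 0, 0, -0.02], [0.7, 0.94, -0.03, -0.0, 0, 0, -0.019], [0.7, 0.94, 0.02, -0.0, 0, 0, -0.02]]
[[0.7, 0.93, 0.08, -0.0, 0, 0, -0.019], [0.7, 0.93, 0.14, -0.0, 0, 0, -0.02], [0.7, 0.92, 0.2, -0.0, 0, 0, -0.019], [0.7, 0.9, 0.25, -0.0, 0, 0, -0.02]]
[482.1 322.1 259.9] 115.5
```

Call:
move_arm(
  plan=[
    [0.7,0.8,-0.52,-0.01,0,0,-0.019],
    [0.7,0.83,-0.47,-0.01,0,0,-0.019],
    [0.7,0.86,-0.42,-0.01,0,0,-0.019],
    [0.7,0.88,-0.37,-0.01,0,0,-0.019],
    [0.7,0.9,-0.31,-0.01,0,0,-0.019],
    [0.7,0.92,-0.26,-0.01,0,0,-0.019],
    [0.7,0.93,-0.2,-0.02,0,0,-0.019],
    [0.7,0.94,-0.15,-0.01,0,0,-0.019],
  ],
)

```text
t: 1.5
tool_pos: [0.397, -0.3774, 0.2566]
tool_rot: [0.0, 0.921, 0.39, 0.0]
contact_force: [0.2, 0.2, 0.4]
finger_gap: 0.0615
gripper_force: 0.0
```

Call:
move_arm(
  plan=[
    [0.7,0.95,-0.09,-0.02,0,0,-0.019],
    [0.7,0.95,-0.03,-0.01,0,0,-0.019],
    [0.7,0.95,0.03,-0.02,0,0,-0.019],
    [0.7,0.95,0.08,-0.01,0,0,-0.018],
    [0.7,0.95,0.13,-0.02,0,0,-0.019],
    [0.7,0.94,0.2,-0.01,0,0,-0.018],
    [0.7,0.81,-0.47,0,0,0,-0.02],
    [0.7,0.84,-0.42,0,0,0,-0.02],
  ],
)

```text
t: 2.5
tool_pos: [0.5323, -0.1242, 0.2599]
tool_rot: [0.0, 0.802, 0.597, 0.0]
contact_force: [0.3, -0.2, -0.4]
finger_gap: 0.0617
gripper_force: 0.0
```

Call:
move_arm(
  plan=[
    [0.7,0.86,-0.37,0,0,0,-0.02],
    [0.7,0.88,-0.32,0,0,0,-0.02],
    [0.7,0.9,-0.26,0,0,0,-0.019],
    [0.7,0.92,-0.2,0,0,0,-0.02],
    [0.7,0.93,-0.15,0,0,0,-0.019],
    [0.7,0.93,-0.09,0,0,0,-0.02],
    [0.7,0.94,-0.03,0,0,0,-0.019],
    [0.7,0.94,0.02,0,0,0,-0.02],
  ],
)

```text
t: 3.5
tool_pos: [0.4986, 0.174, 0.2601]
tool_rot: [0.0, 0.633, 0.774, 0.0]
contact_force: [0.1, -1.0, -0.8]
finger_gap: 0.062
gripper_force: 0.0
```

Call:
move_arm(
  plan=[
    [0.7,0.93,0.08,0,0,0,-0.019],
    [0.7,0.93,0.14,0,0,0,-0.02],
    [0.7,0.92,0.2,0,0,0,-0.019],
    [0.7,0.9,0.25,0,0,0,-0.02],
    [0.7,0,0,0,0,0,0],
    [0.7,0,0,0,0,0,0],
  ],
)

```text
t: 4.25
tool_pos: [0.4824, 0.3212, 0.2597]
tool_rot: [0.0, 0.534, 0.845, -0.0]
contact_force: [0.7, -1.3, -0.9]
finger_gap: 0.062
gripper_force: 0.0
```

```bash
python3 - <<'E'
from plan import *
o,p,a=obs();print(p,a)
plan(p,a,[(482,322,190,115.4,3),(482,322,130,115.4,4)],.7)
E
```

```text
[482.41278987 321.17968838 259.69076126] 115.39782682547165
[[0.7, 0.01, -0.0, 0.58, 0, 0, -0.0], [0.7, 0.01, -0.0, 0.58, 0, 0, -0.0], [0.7, 0.0, -0.0, 0.58, 0, 0, -0.0], [0.7, 0.0, -0.0, 0.38, 0, 0, -0.0], [0.7, 0.0, -0.0, 0.37, 0, 0, -0.0], [0.7, 0.0, -0.0, 0.38, 0, 0, -0.0], [0.7, 0.0, -0.0, 0.37, 0, 0, -0.0]]
[482.1 321.9 130.1] 115.4
```

Call:
move_arm(
  plan=[
    [0.7,0.01,0,0.58,0,0,0],
    [0.7,0.01,0,0.58,0,0,0],
    [0.7,0,0,0.58,0,0,0],
    [0.7,0,0,0.38,0,0,0],
    [0.7,0,0,0.37,0,0,0],
    [0.7,0,0,0.38,0,0,0],
    [0.7,0,0,0.37,0,0,0],
    [0.7,0,0,0,0,0,0],
  ],
)

```text
t: 5.25
tool_pos: [0.4812, 0.3223, 0.1291]
tool_rot: [-0.0, 0.534, 0.846, -0.001]
contact_force: [0.4, -0.4, -0.8]
finger_gap: 0.0615
gripper_force: 0.0
```

Call:
move_arm(
  plan=[
    [0,0,0,0,0,0,0],
    [0,0,0,0,0,0,0],
    [0,0,0,0,0,0,0],
    [0,0,0,0,0,0,0],
    [0,0,0,0,0,0,0],
  ],
  grip_force=35,
)

```text
t: 5.88
tool_pos: [0.4818, 0.3228, 0.1305]
tool_rot: [0.0, 0.534, 0.846, 0.0]
contact_force: [-0.7, -0.9, 2.7]
finger_gap: 0.0257
gripper_force: 35.0
```

```bash
python3 - <<'E'
from plan import *
o,p,a=obs();print(p,a)
plan(p,a,[(482,322,310,115.4,7),(560,50,310,112,9),(550,-208,300,110,10)],0)
E
```

```text
[481.7675976  322.83659799 130.54787978] 115.46074358809902
[[0, -0.0, -0.0, -0.64, 0, 0, 0.0], [0, -0.0, -0.0, -0.64, 0, 0, 0.0], [0, -0.0, -0.0, -0.64, 0, 0, 0.0], [0, -0.01, -0.0, -0.64, 0, 0, 0.0], [0, -0.0, -0.0, -0.64, 0, 0, 0.0], [0, -0.01, -0.0, -0.64, 0, 0, 0.0], [0, -0.0, -0.0, -0.65, 0, 0, 0.0], [0, -0.78, -0.13, 0.0, 0, 0, 0.002]]
[[0, -0.78, -0.12, 0.0, 0, 0, 0.002], [0, -0.78, -0.12, 0.0, 0, 0, 0.002], [0, -0.78, -0.12, 0.0, 0, 0, 0.002], [0, -0.78, -0.11, 0.0, 0, 0, 0.002], [0, -0.78, -0.11, 0.0, 0, 0, 0.002], [0, -0.77, -0.1, 0.0, 0, 0, 0.002], [0, -0.78, -0.09, 0.0, 0, 0, 0.003], [0, -0.78, -0.09, 0.0, 0, 0, 0.002]]
[[0, -0.59, -0.27, 0.03, 0, 0, 0.001], [0, -0.59, -0.26, 0.02, 0, 0, 0.001], [0, -0.59, -0.26, 0.03, 0, 0, 0.001], [0, -0.59, -0.26, 0.02, 0, 0, 0.001], [0, -0.59, -0.26, 0.03, 0, 0, 0.001], [0, -0.59, -0.26, 0.02, 0, 0, 0.001], [0, -0.59, -0.25, 0.03, 0, 0, 0.001], [0, -0.59, -0.25, 0.02, 0, 0, 0.001]]
[[0, -0.6, -0.25, 0.03, 0, 0, 0.002], [0, -0.6, -0.25, 0.02, 0, 0, 0.001]]
[ 549.9 -208.1  300.1] 110.1
```

Call:
move_arm(
  plan=[
    [0,0,0,-0.2,0,0,0],
    [0,0,0,-0.5,0,0,0],
    [0,0,0,-0.8,0,0,0],
    [0,0,0,-0.9,0,0,0],
    [0,0,0,-0.9,0,0,0],
    [0,0,0,-0.8,0,0,0],
    [0,0,0,-0.4,0,0,0],
  ],
)

```text
t: 6.75
tool_pos: [0.482, 0.3234, 0.3129]
tool_rot: [0.001, 0.534, 0.846, 0.001]
contact_force: [-0.1, 0.5, -4.3]
finger_gap: 0.0258
gripper_force: 35.0
```

Lifted; the force of -4.3 N matches the cell's weight. Now I'll carry it over.

Call:
move_arm(
  plan=[
    [0,-0.4,-0.07,0,0,0,0.002],
    [0,-0.78,-0.13,0,0,0,0.002],
    [0,-0.78,-0.12,0,0,0,0.002],
    [0,-0.78,-0.12,0,0,0,0.002],
    [0,-0.78,-0.12,0,0,0,0.002],
    [0,-0.78,-0.11,0,0,0,0.002],
    [0,-0.78,-0.11,0,0,0,0.002],
    [0,-0.77,-0.1,0,0,0,0.002],
  ],
)

```text
t: 7.75
tool_pos: [0.5445, 0.0919, 0.3085]
tool_rot: [-0.001, 0.556, 0.831, -0.001]
contact_force: [0.3, 0.7, -4.6]
finger_gap: 0.0258
gripper_force: 35.0
```

Call:
move_arm(
  plan=[
    [0,-0.78,-0.09,0,0,0,0.003],
    [0,-0.6,-0.27,0,0,0,0.001],
    [0,-0.6,-0.26,0,0,0,0.001],
    [0,-0.6,-0.26,0,0,0,0.001],
    [0,-0.6,-0.26,0,0,0,0.001],
    [0,-0.6,-0.26,0,0,0,0.001],
    [0,-0.6,-0.26,0,0,0,0.001],
    [0,-0.6,-0.25,0,0,0,0.001],
  ],
)

```text
t: 8.75
tool_pos: [0.5461, -0.1206, 0.3085]
tool_rot: [-0.001, 0.569, 0.823, -0.001]
contact_force: [-1.0, 0.3, -5.2]
finger_gap: 0.0258
gripper_force: 35.0
```

```bash
python3 - <<'E'
from plan import *
o,p,a=obs();print(p,a)
plan(p,a,[(550,-208,310,110,5)],0)
E
```

```text
[ 546.08511209 -120.57070701  308.48355649] 110.69585083759023
[[0, -0.42, -0.14, -0.01, 0, 0, 0.001], [0, -0.42, -0.13, -0.01, 0, 0, 0.001], [0, -0.41, -0.13, -0.01, 0, 0, 0.001], [0, -0.42, -0.13, -0.0, 0, 0, 0.0], [0, -0.41, -0.14, -0.01, 0, 0, 0.001]]
[ 549.9 -207.9  310.1] 110.0
```

Call:
move_arm(
  plan=[
    [0,-0.42,-0.14,0,0,0,0.001],
    [0,-0.42,-0.13,0,0,0,0.001],
    [0,-0.41,-0.13,0,0,0,0.001],
    [0,-0.35,-0.12,0,0,0,0],
    [0,-0.25,-0.08,0,0,0,0.001],
    [0,0,0,0,0,0,0],
    [0,0,0,0,0,0,0],
  ],
)

```text
t: 9.62
tool_pos: [0.5513, -0.1952, 0.3103]
tool_rot: [-0.0, 0.573, 0.82, 0.0]
contact_force: [0.6, 0.8, -4.0]
finger_gap: 0.0256
gripper_force: 35.0
```

```bash
python3 - <<'E'
from plan import *
from rig import snapshot
import cv2
cv2.imwrite("pics/side1.png",snapshot("side")["color"])
o,p,a=obs();print(p,a)
plan(p,a,[(550,-208,270,110,2)],0)
E
```

```text
[ 551.33928877 -195.07417122  310.38236374] 110.130804709995
[[0, -0.15, -0.07, 0.5, 0, 0, 0.0], [0, -0.14, -0.07, 0.51, 0, 0, 0.001]]
[ 550.1 -207.9  270. ] 110.0
```

View pics/side1.png

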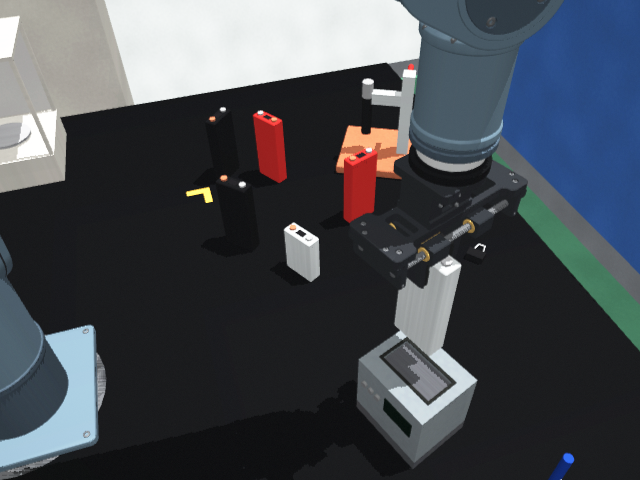

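The cell is upright in the jaws at (428,300), just above the chamber mouth at (418,370). The short cell is untouched at (302,252). I'll centre it, then go down.

Call:
move_arm(
  plan=[
    [0,-0.15,-0.07,0.3,0,0,0],
    [0,-0.15,-0.07,0.3,0,0,0],
    [0,0,0,0.2,0,0,0],
    [0,0,0,0,0,0,0],
    [0,0,0,0,0,0,0],
  ],
)

```text
t: 10.3
tool_pos: [0.5503, -0.209, 0.2786]
tool_rot: [0.0, 0.573, 0.82, 0.0]
contact_force: [0.5, 0.2, -4.4]
finger_gap: 0.0258
gripper_force: 35.0
```

```bash
python3 - <<'E'
from plan import *
from h import *
from rig import snapshot
s=snapshot("side");cv2.imwrite("pics/side2.png",cv2.resize(s["color"][230:470,330:500],None,fx=2.4,fy=2.4))
o,p,a=obs();print(p,a)
plan(p,a,[(550,-208,270,110,1)],0)
E
```

```text
[ 550.39000074 -209.02638346  278.72244326] 110.08251426569682
[[0, 0.03, -0.0, 0.22, 0, 0, 0.0]]
[ 550.  -207.9  269.9] 110.1
```

View pics/side2.png

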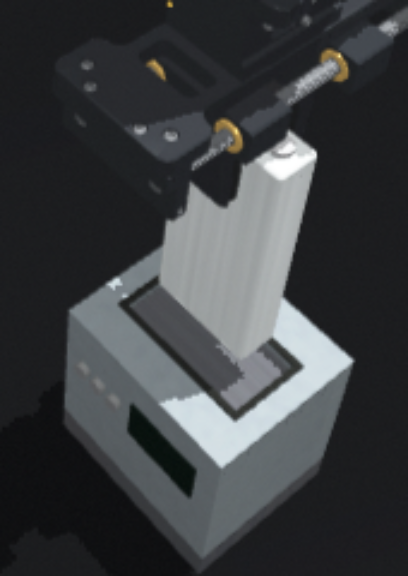

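The cell's underside (240,360 in the crop) sits over the gasket rectangle, parallel and centred. Descending.

Call:
move_arm(
  plan=[
    [0,0.03,0,0.25,0,0,0],
    [0,0,0,0.25,0,0,0],
    [0,0,0,0.25,0,0,0],
    [0,0,0,0.25,0,0,0],
    [0,0,0,0.25,0,0,0],
    [0,0,0,0.2,0,0,0],
    [0,0,0,0.2,0,0,0],
    [0,0,0,0,0,0,0],
  ],
)

```text
t: 11.35
tool_pos: [0.5487, -0.2082, 0.2112]
tool_rot: [-0.001, 0.573, 0.819, -0.001]
contact_force: [-1.5, -0.8, -4.6]
finger_gap: 0.0259
gripper_force: 35.0
```

Call:
move_arm(
  plan=[
    [0,0,0,0.2,0,0,0],
    [0,0,0,0.2,0,0,0],
    [0,0,0,0.2,0,0,0],
    [0,0,0,0.2,0,0,0],
    [0,0,0,0.2,0,0,0],
    [0,0,0,0.1,0,0,0],
    [0,0,0,0.1,0,0,0],
    [0,0,0,0,0,0,0],
  ],
)

```text
t: 12.35
tool_pos: [0.5494, -0.2082, 0.164]
tool_rot: [-0.0, 0.573, 0.819, -0.0]
contact_force: [-1.3, -0.5, -4.8]
finger_gap: 0.0256
gripper_force: 35.0
```

```bash
python3 - <<'E'
from plan import *
from h import *
from rig import snapshot
s=snapshot("side");cv2.imwrite("pics/side3.png",cv2.resize(s["color"][230:470,330:500],None,fx=2.4,fy=2.4))
o,p,a=obs();print(p,a,o["contact_force"],o["moment"])
E
```

```text
[ 549.35042565 -208.24332666  164.1412303 ] 110.05321883082905 [-2.23704935 -0.42585625 -5.83003437] [-0.17422982  0.33807716  0.01919641]
```

View pics/side3.png

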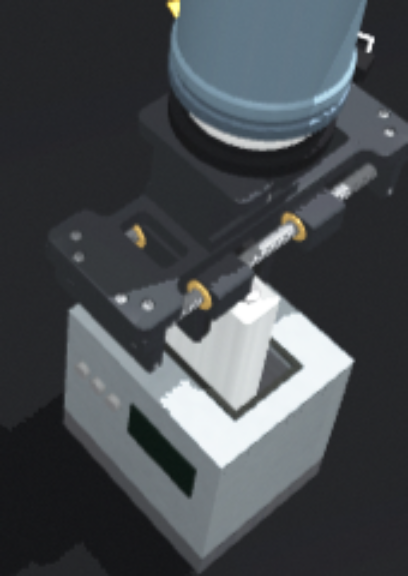

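The cell (240,350) is well down through the mouth, still held and upright. Last 13 mm slowly, watching the force.

Call:
move_arm(
  plan=[
    [0,0,0,0.1,0,0,0],
    [0,0,0,0.1,0,0,0],
    [0,0,0,0.05,0,0,0],
    [0,0,0,0.04,0,0,0],
    [0,0,0,0,0,0,0],
  ],
)

```text
t: 13.02
tool_pos: [0.5495, -0.2082, 0.1525]
tool_rot: [-0.0, 0.573, 0.819, -0.0]
contact_force: [-1.0, 0.4, -5.1]
finger_gap: 0.0262
gripper_force: 35.0
```

Call:
move_arm(
  plan=[
    [0,0,0,0.03,0,0,0],
    [0,0,0,0.02,0,0,0],
    [0,0,0,0,0,0,0],
  ],
)

```text
t: 13.4
tool_pos: [0.5496, -0.2081, 0.1507]
tool_rot: [0.0, 0.573, 0.819, -0.0]
contact_force: [-1.3, -0.8, -5.2]
finger_gap: 0.0259
gripper_force: 35.0
```

Call:
move_arm(
  plan=[
    [0,0,0,0.03,0,0,0],
    [0,0,0,0,0,0,0],
    [0,0,0,0,0,0,0],
  ],
)

```text
t: 13.78
tool_pos: [0.5499, -0.2082, 0.1506]
tool_rot: [0.0, 0.573, 0.819, -0.0]
contact_force: [-2.9, -0.4, 5.0]
finger_gap: 0.0259
gripper_force: 35.0
```

The force changed from -5 to +5 N, so the cell is on the floor. Releasing it and backing off straight up.

Call:
move_arm(
  plan=[
    [0.4,0,0,0,0,0,0],
    [0.5,0,0,0,0,0,0],
    [0.7,0,0,0,0,0,0],
    [0.7,0,0,0,0,0,0],
    [0.7,0,0,-0.3,0,0,0],
    [0.7,0,0,-0.5,0,0,0],
    [0.7,0,0,-0.8,0,0,0],
    [0.7,0,0,-0.9,0,0,0],
  ],
)

```text
t: 14.78
tool_pos: [0.5497, -0.208, 0.2518]
tool_rot: [0.0, 0.573, 0.819, 0.0]
contact_force: [0.0, -0.3, 0.2]
finger_gap: 0.0617
gripper_force: 0.0
```

Call:
move_arm(
  plan=[
    [0.7,0,0,-0.9,0,0,0],
    [0.7,0,0,-0.5,0,0,0],
    [0.7,0,0,0,0,0,0],
    [0.7,0,0,0,0,0,0],
  ],
)

```text
t: 15.28
tool_pos: [0.5492, -0.2081, 0.3052]
tool_rot: [-0.0, 0.573, 0.819, -0.0]
contact_force: [0.5, -0.9, -0.5]
finger_gap: 0.0615
gripper_force: 0.0
```

```bash
python3 - <<'E'
from plan import *
from h import *
from rig import snapshot
s=snapshot("side");W=cloud(s);cv2.imwrite("pics/side4.png",s["color"])
v,u=np.mgrid[:480,:640];w=(abs(u-412)<50)&(abs(v-350)<60)&(W[...,2]>.155)&(W[...,2]<.18)
print(rect(W,w), W[w][:,2].min(),W[w][:,2].max())
o,p,a=obs();print(o["t"],p,o["contact_force"])
E
```

```text
n1132 c[ 546.6 -208.4] size[63.8 27.5] longaxis-68.8 z169 mean[ 544.9 -212.   167.5] 0.15504557662436014 0.1750081932824834
15.325 [ 549.01837298 -208.02560011  304.72141162] [0.31038389 0.58101819 0.26081061]
```

View pics/side4.png

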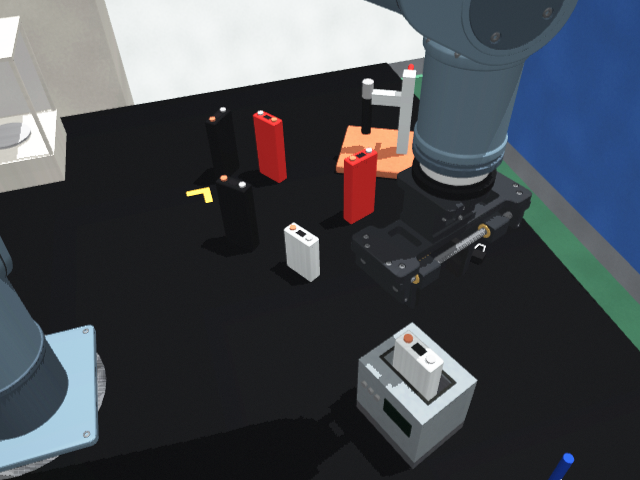

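The cell stands upright in the mouth at (418,362) with its top at about 170 mm, so it is on the floor. The short cell is unmoved at (302,252) and the gripper is clear.

```bash
python3 -c "
from rig import r
print(r.finish_job())"
```

```text
the job is handed in; nothing more can be done
None
```

The tall cell is loaded: it stands upright on the chamber floor in the mouth, let go with the gripper clear. The short cell looks unmoved, and the job was handed in at about 15 s; no verdict came back, and the flap angle was not measured.

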